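Move the fuses from the old fuse rail to the new one in circuit order

ROBOT

A 7-joint arm with a two-finger parallel gripper is mounted at the origin on the work surface. World frame = base frame: x ahead of the robot, y to its left, z up, the work surface at z = 0. Lengths are in m, angles in rad, forces in N, time in s.
With the tool pointing down it reaches from about 0.4 to 0.85 m from the base axis. Payload 4.5 kg.
Tool frame: the origin (TCP) lies at the very end of the fingers, on their centre line; the grasp point (between the pads) lies 19 mm behind it (r.grip_depth is the z of the grasp point in the tool frame, in m); z points along the fingers, y is the line along which they close (so a half turn about z gives the same grasp; the last joint's range is limited). The gripper opens to 88 mm and grips with 3 to 60 N. Pads are 18 mm wide; open, the fingers measure 123 mm over their backs; the gripper's body (75 mm by 187 mm) begins 45 mm behind the grasp point.
Start: joints at [-1.225, 0.689, -0.195, 1.565, 0.157, 0.902, -0.215], TCP at [0.192, 0.595, 0.239] pointing down, gripper open.
Joint ranges: [-3.01, 3.01], [-0.46, 2.08], [-1.47, 1.51], [0.13, 2.56], [-1, 4.14], [0.04, 2.09], [-2.66, 2.66]. Speed limits (rad/s): [2.57, 2.57, 3.14, 3.14, 3.14, 3.14, 3.14].

INTERFACE

Orientations are given as a unit quaternion [x, y, z, w].
In Python, from plant import r, snapshot, camera_params gives the robot as it stands (r), with the cameras as plain functions.
- The arm moves only by the shell command python3 steer.py 'ROWS' [FORCE]. ROWS is a JSON list of rows, 1 to 10 of them, each of 7 numbers: the opening from 0.0 (shut) to 1.0 (fully open), then dx, dy, dz in m, then a rotation vector rx, ry, rz in rad; each row is the pose to reach, as a shift and turn from the pose commanded when the command began, along the tool's axes at that moment; what a row does not reach only later rows make up. A row lasts 1/10 s, in which the tool goes at most 0.05 m and 0.15 rad, less where a joint would pass 70% of its speed; a pose out of reach is approached as far as the arm can. The fingers move at their own pace and stop on an object; FORCE is the grip in N (left out, the last holds). Time passes only in rows, so rows that do not move let the fingers close. It prints the time, the measured TCP pose, the force, the opening and the grip force at its end.
- r.get_state(): the state, without advancing time (a new reading comes with each control period).
- snapshot(name): name is "side" or "top"; returns the picture (480x640x3 uint8, red, green, blue); there is no depth.
- camera_params(name): a dict with "fx", "fy", "cx", "cy" (pixels), "rvec" (rotation vector, rad) and "tvec" (3), from world to camera coordinates, as OpenCV has them. Camera axes: x right, y down, z forward; pixel columns grow to the right and rows downward; lengths in m; the calibration is good to about 2 mm. A picture is of the moment at which its call begins. camera_params takes no time and is no camera call.
- r.finish_job(): hands the job in; it is judged then, once.
The state is a dict: "clock": time; "q": joint angles; "qd": joint speeds; "joint_torque": joint torques, N m; "tool_pos": TCP position; "eef_rot": TCP orientation; "contact_force": force on the tool from outside, world axes, zero at the start; "moment": the same for the moment, N m; "opening": opening from 0.0 (shut) to 1.0 (fully open); "finger_force": force on a finger pad.
Only numpy, scipy, OpenCV 4.12 (cv2) and the standard library are available. Lean on these libraries where they do the work, as an engineer would, in place of code of your own. Each camera call takes 0.05 s, during which the arm holds its last target. There are 200 camera calls.

TASK

The old fuse rail with the black bases is being replaced by the new one with the white bases: move its four cartridge fuses over and keep the circuits in order, counting from the orange supply terminal on each rail. The fuse next to the orange terminal on the old rail goes into the place next to the orange terminal on the new rail, the second into the second place, and so on to the far end. Set each one down gently without dropping it, centred lengthways and fully down in both of its clips, and let go.

Things in the scene. Friction and masses are not known exactly. Their poses are not given: they have to be found in the camera images.
- old_rail: OLD rail: dark grey plate, black bases, all full. Fixed plate 150 x 300 x 4 mm, DIN rail along y; orange supply terminal at its +y end (y = 148 mm, top 48 mm), grey end stop at y = -125. Origin: underside, middle of the row; four places at y = +96 (next to the orange terminal), 32, -32, -96 mm, x = 0; x along the fuses, z up. Within 35 degrees of yaw 0. A seated fuse's axis is 59.5 mm up.
- new_rail: NEW rail: bare metal plate, four white bases, empty. Fixed plate 150 x 300 x 4 mm, DIN rail along y; orange supply terminal at its +y end (y = 148 mm, top 48 mm), grey end stop at y = -125. Origin: underside, middle of the row; four places at y = +96 (next to the orange terminal), 32, -32, -96 mm, x = 0; x along the fuses, z up. Any yaw. Seated fuse axis: 59.5 mm up, along x.
- fuse_red: Loose cartridge fuse: red sleeve on a white barrel, brass end caps; a level cylinder 27 mm across, 100 mm long, 0.11 kg, up to 4 mm off centre lengthways at the start. Origin: its centre; x along its length (either end first). Grip it from above across its middle, where 60 mm are free between the clips; to the next fuse 37 mm are free, so open the fingers only 45 to 60 mm.
- fuse_yellow: Loose cartridge fuse: yellow sleeve on a white barrel, brass end caps; a level cylinder 27 mm across, 100 mm long, 0.11 kg, up to 4 mm off centre lengthways at the start. Origin: its centre; x along its length (either end first). Grip it from above across its middle, where 60 mm are free between the clips; to the next fuse 37 mm are free, so open the fingers only 45 to 60 mm.
- fuse_green: Loose cartridge fuse: green sleeve on a white barrel, brass end caps; a level cylinder 27 mm across, 100 mm long, 0.11 kg, up to 4 mm off centre lengthways at the start. Origin: its centre; x along its length (either end first). Grip it from above across its middle, where 60 mm are free between the clips; to the next fuse 37 mm are free, so open the fingers only 45 to 60 mm.
- fuse_blue: Loose cartridge fuse: blue sleeve on a white barrel, brass end caps; a level cylinder 27 mm across, 100 mm long, 0.11 kg, up to 4 mm off centre lengthways at the start. Origin: its centre; x along its length (either end first). Grip it from above across its middle, where 60 mm are free between the clips; to the next fuse 37 mm are free, so open the fingers only 45 to 60 mm.
- base_red: Black base, 132 x 42 x 20 mm, holding the red fuse at the start; fixed, the four alike. Origin: underside centre, 12 mm above the bench; x along the fuse. Each black or white base has 2 copper clips, 14 mm long, 40 mm either side of its middle: floor 46, upright cheeks 30 mm apart to 62, lips flared to 46 mm apart at 74 mm above the bench. Between them its top is 32 mm up. No snap, no pressing.
- base_yellow: Black base, 132 x 42 x 20 mm, holding the yellow fuse at the start; fixed, the four alike. Origin: underside centre, 12 mm above the bench; x along the fuse. Each black or white base has 2 copper clips, 14 mm long, 40 mm either side of its middle: floor 46, upright cheeks 30 mm apart to 62, lips flared to 46 mm apart at 74 mm above the bench. Between them its top is 32 mm up. No snap, no pressing.
- base_green: Black base, 132 x 42 x 20 mm, holding the green fuse at the start; fixed, the four alike. Origin: underside centre, 12 mm above the bench; x along the fuse. Each black or white base has 2 copper clips, 14 mm long, 40 mm either side of its middle: floor 46, upright cheeks 30 mm apart to 62, lips flared to 46 mm apart at 74 mm above the bench. Between them its top is 32 mm up. No snap, no pressing.
- base_blue: Black base, 132 x 42 x 20 mm, holding the blue fuse at the start; fixed, the four alike. Origin: underside centre, 12 mm above the bench; x along the fuse. Each black or white base has 2 copper clips, 14 mm long, 40 mm either side of its middle: floor 46, upright cheeks 30 mm apart to 62, lips flared to 46 mm apart at 74 mm above the bench. Between them its top is 32 mm up. No snap, no pressing.

How it is judged:
At the end, for the whole second after the job is handed in: Each fuse lies in the new rail's place of the same number from the orange terminal as it had on the old rail: within 8 mm across, 12 mm lengthways and 4 mm of the seated height (axis 59.5 mm up), aligned within 0.12 rad, released and at rest (((y of base_red in the frame of old_rail between 0.081 and 0.111 m and y of fuse_red in the frame of new_rail between 0.088 and 0.104 m) or (y of base_red in the frame of old_rail between 0.017 and 0.047 m and y of fuse_red in the frame of new_rail between 0.024 and 0.04 m) or (y of base_red in the frame of old_rail between -0.047 and -0.017 m and y of fuse_red in the frame of new_rail between -0.04 and -0.024 m) or (y of base_red in the frame of old_rail between -0.111 and -0.081 m and y of fuse_red in the frame of new_rail between -0.104 and -0.088 m)) and x of fuse_red in the frame of new_rail between -0.012 and 0.012 m and z of fuse_red in the frame of new_rail between 0.0555 and 0.0635 m and angle between the x axis of each of fuse_red, fuse_yellow, fuse_green, fuse_blue and the x axis of new_rail, either way round below 0.12 rad and linear speed of each of fuse_red, fuse_yellow, fuse_green, fuse_blue below 0.02 m/s and angular speed of each of fuse_red, fuse_yellow, fuse_green, fuse_blue below 0.3 rad/s and ((y of base_yellow in the frame of old_rail between 0.081 and 0.111 m and y of fuse_yellow in the frame of new_rail between 0.088 and 0.104 m) or (y of base_yellow in the frame of old_rail between 0.017 and 0.047 m and y of fuse_yellow in the frame of new_rail between 0.024 and 0.04 m) or (y of base_yellow in the frame of old_rail between -0.047 and -0.017 m and y of fuse_yellow in the frame of new_rail between -0.04 and -0.024 m) or (y of base_yellow in the frame of old_rail between -0.111 and -0.081 m and y of fuse_yellow in the frame of new_rail between -0.104 and -0.088 m)) and x of fuse_yellow in the frame of new_rail between -0.012 and 0.012 m and z of fuse_yellow in the frame of new_rail between 0.0555 and 0.0635 m and ((y of base_green in the frame of old_rail between 0.081 and 0.111 m and y of fuse_green in the frame of new_rail between 0.088 and 0.104 m) or (y of base_green in the frame of old_rail between 0.017 and 0.047 m and y of fuse_green in the frame of new_rail between 0.024 and 0.04 m) or (y of base_green in the frame of old_rail between -0.047 and -0.017 m and y of fuse_green in the frame of new_rail between -0.04 and -0.024 m) or (y of base_green in the frame of old_rail between -0.111 and -0.081 m and y of fuse_green in the frame of new_rail between -0.104 and -0.088 m)) and x of fuse_green in the frame of new_rail between -0.012 and 0.012 m and z of fuse_green in the frame of new_rail between 0.0555 and 0.0635 m and ((y of base_blue in the frame of old_rail between 0.081 and 0.111 m and y of fuse_blue in the frame of new_rail between 0.088 and 0.104 m) or (y of base_blue in the frame of old_rail between 0.017 and 0.047 m and y of fuse_blue in the frame of new_rail between 0.024 and 0.04 m) or (y of base_blue in the frame of old_rail between -0.047 and -0.017 m and y of fuse_blue in the frame of new_rail between -0.04 and -0.024 m) or (y of base_blue in the frame of old_rail between -0.111 and -0.081 m and y of fuse_blue in the frame of new_rail between -0.104 and -0.088 m)) and x of fuse_blue in the frame of new_rail between -0.012 and 0.012 m and z of fuse_blue in the frame of new_rail between 0.0555 and 0.0635 m); the robot touches nothing.
It fails at once if a fuse drops or is slammed into the new rail (faster than 0.6 m/s within 15 mm of its seated height) ((horizontal distance between fuse_red and new_rail below 0.16 m and z of fuse_red in the frame of new_rail below 0.0745 m and linear speed of fuse_red above 0.6 m/s) or (horizontal distance between fuse_yellow and new_rail below 0.16 m and z of fuse_yellow in the frame of new_rail below 0.0745 m and linear speed of fuse_yellow above 0.6 m/s) or (horizontal distance between fuse_green and new_rail below 0.16 m and z of fuse_green in the frame of new_rail below 0.0745 m and linear speed of fuse_green above 0.6 m/s) or (horizontal distance between fuse_blue and new_rail below 0.16 m and z of fuse_blue in the frame of new_rail below 0.0745 m and linear speed of fuse_blue above 0.6 m/s)).
It also fails if it takes over 109 s, if anything falls off the work surface, if the arm or the gripper's body presses on something with over 40 N, if the wrist force passes 120 N, or if a joint passes its speed limit or range.

## Working session

There is one attempt and no reset: what is moved stays moved. The work goes in short steps, Python scripts to look and compute and a shell command to move; the robot and the scene stay as the last step left them, time stands still between calls to the robot, and variables do not carry over. Pictures are saved under pics/ and viewed, at most 14 in all, crops included, and the job is handed in when it is done.

```bash
ls; mkdir -p pics
python3 - <<'E'
from plant import r, snapshot, camera_params
import cv2
for n in("top","side"):
    p=camera_params(n);print(n,p)
    cv2.imwrite(f"pics/{n}0.png",snapshot(n)[:,:,::-1])
s=r.get_state();print(s,r.grip_depth)
E
```

```text
pics
plant.py
steer.py
top {'fx': 597.5210581859717, 'fy': 597.5210581859717, 'cx': 314.2645404252452, 'cy': 237.5468733140316, 'rvec': array([ 2.18430011, -2.17111854,  0.11142021]), 'tvec': array([-0.00528202,  0.51363051,  1.23871561])}
side {'fx': 435.1480200163263, 'fy': 435.1480200163263, 'cx': 324.3362281288427, 'cy': 233.57168413794795, 'rvec': array([ 2.32141191, -0.75648109,  0.30925638]), 'tvec': array([-0.42151478,  0.28110758,  0.73667424])}
{'clock': 0.1, 'q': array([-1.22520729,  0.68990444, -0.19455631,  1.56619315,  0.15733296,
        0.90249675, -0.21509661]), 'qd': array([ 4.24491955e-04, -3.58803182e-03, -1.27387422e-03, -1.30590362e-03,
        6.16966304e-04,  1.41446084e-03,  2.75910895e-05]), 'joint_torque': array([-3.60721773e-03, -5.28501713e+01, -1.27162401e+00, -1.53837436e+01,
       -5.25754353e-02,  1.96350426e-03,  4.86001477e-05]), 'tool_pos': array([0.19158876, 0.59434054, 0.23800095]), 'eef_rot': array([ 1.55203350e-01,  9.87882218e-01, -7.99824446e-04, -6.64424393e-05]), 'contact_force': array([-0.71905559,  0.34050905, -0.16747281]), 'moment': array([ 0.01842996, -0.04314654,  0.03148447]), 'finger_force': 0.0, 'opening': 1.0001328756573902} -0.0187
```

View pics/top0.png

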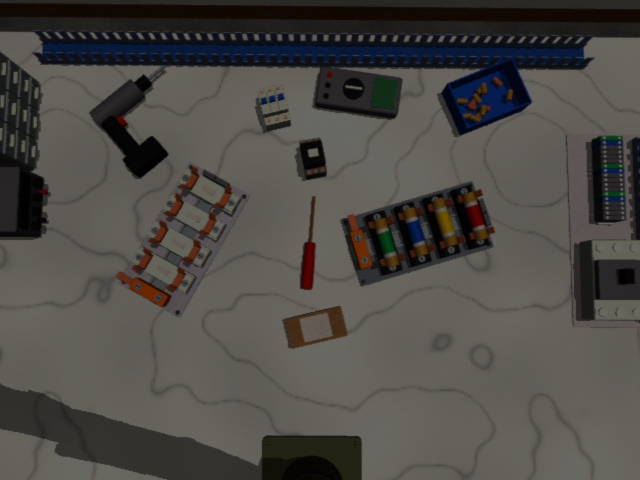

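View pics/side0.png

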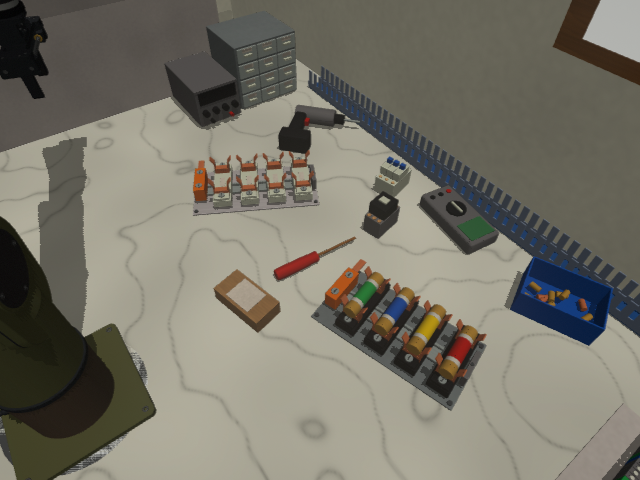

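The top view shows the old rail's orange terminal at (360,242), followed by green, blue, yellow and red out to (475,215). The new rail's orange terminal is at (145,288), with empty places running up-right to (210,188).

```bash
cat > h.py <<'E'
from plant import r, snapshot, camera_params
import cv2,numpy as np
def cam(n):
    p=camera_params(n);K=np.array([[p['fx'],0,p['cx']],[0,p['fy'],p['cy']],[0,0,1.]])
    R=cv2.Rodrigues(np.array(p['rvec']))[0];return K,R,np.array(p['tvec'])
def ray(n,uv):
    K,R,t=cam(n);d=R.T@np.linalg.inv(K)@np.array([*uv,1.]);return -R.T@t,d
def onplane(n,uv,z):
    c,d=ray(n,uv);return c+d*(z-c[2])/d[2]
def proj(n,P):
    K,R,t=cam(n);q=(K@(R@np.atleast_2d(P).T+t[:,None])).T;return q[:,:2]/q[:,2:]
def tri(uvt,uvs):
    A=np.zeros((3,3));b=np.zeros(3)
    for n,uv in(("top",uvt),("side",uvs)):
        c,d=ray(n,uv);d=d/np.linalg.norm(d);M=np.eye(3)-np.outer(d,d);A+=M;b+=M@c
    return np.linalg.solve(A,b)
HUE=dict(red=[(0,6),(172,180)],yellow=[(22,34)],green=[(45,85)],blue=[(100,130)])
BOX=dict(top=(340,175,500,290),side=(310,250,500,410))
def blobs(n,img,c,box):
    x0,y0,x1,y1=box;hsv=cv2.cvtColor(img[y0:y1,x0:x1],cv2.COLOR_RGB2HSV)
    m=sum((cv2.inRange(hsv,(a,150,60),(b,255,255)) for a,b in HUE[c]))
    N,_,st,ce=cv2.connectedComponentsWithStats(m);i=1+np.argmax(st[1:,4])
    return ce[i]+[x0,y0],st[i,4]
E
python3 - <<'E'
from h import *
T,S=cv2.imread("pics/top0.png")[:,:,::-1].copy(),cv2.imread("pics/side0.png")[:,:,::-1].copy()
P=[]
for c in HUE:
    a,n=blobs("top",T,c,BOX["top"]);b,k=blobs("side",S,c,BOX["side"])
    P.append(onplane("top",a,.0595));print(c,a,n,b,k,P[-1],onplane("side",b,.0595),tri(a,b))
cv2.imwrite("pics/newtop.png",cv2.resize(T[155:325,105:255,::-1],None,fx=3.5,fy=3.5,interpolation=cv2.INTER_CUBIC))
cv2.imwrite("pics/newside.png",cv2.resize(S[140:220,185:325,::-1],None,fx=5,fy=5,interpolation=cv2.INTER_CUBIC))
print(ray("top",(0,0))[0],ray("side",(0,0))[0])
E
```

```text
red [475.93548387 215.28494624] 186 [459.8547486  348.61452514] 358 [ 0.55868631 -0.33562771  0.0595    ] [ 0.56625825 -0.33254114  0.0595    ] [ 0.55839409 -0.33370937  0.07054424]
yellow [445.00854701 221.50854701] 234 [427.96352584 326.16717325] 329 [ 0.5453073  -0.27141143  0.0595    ] [ 0.55300367 -0.26954159  0.0595    ] [ 0.54590619 -0.27087166  0.06858132]
green [387.         241.72151899] 79 [365.62121212 291.98484848] 198 [ 0.50268192 -0.15136461  0.0595    ] [ 0.50970171 -0.14884944  0.0595    ] [ 0.50371769 -0.15154803  0.06764461]
blue [416.26744186 230.89534884] 172 [396.25830258 308.10701107] 271 [ 0.52544471 -0.21182405  0.0595    ] [ 0.5325854  -0.20883607  0.0595    ] [ 0.52594207 -0.2113338   0.06880832]
[0.39581118 0.00859084 1.28121827] [ 0.16387281 -0.46588584  0.74530611]
```

View pics/newtop.png

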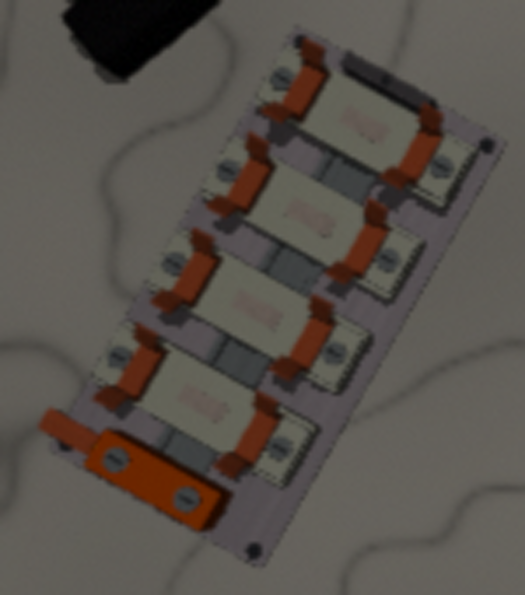

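View pics/newside.png

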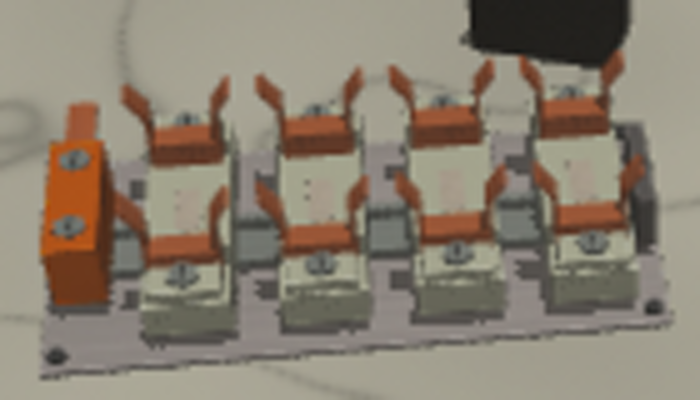

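The crops show the four new places clearly. The label centres in newtop.png, starting from the orange terminal, are (203,402), (257,308), (310,215) and (365,122).

```bash
sed -i 's/150,60/110,25/' h.py
cat > pl.py <<'E'
from h import *
from scipy.spatial.transform import Rotation as Ro
def fit(P):  # P ordered from orange; y=96..-96
    L=np.array([[0,y] for y in(.096,.032,-.032,-.096)]);M=P[:,:2];m=M.mean(0)
    A=(L).T@(M-m);U,_,V=np.linalg.svd(A);D=np.diag([1,np.linalg.det(V.T@U.T)]);R=V.T@D@U.T
    return m,R,L@R.T+m-M
def delta(xyz,yaw):
    """tool delta so that grasp point is at xyz, finger y along yaw+90 (mod 180), tool down"""
    s=r.get_state();Rc=Ro.from_quat(s['eef_rot']);best=None
    for k in(0,np.pi):
        Rt=Ro.from_euler('z',yaw+k)*Ro.from_quat([1,0,0,0]);rv=(Rc.inv()*Rt).as_rotvec()
        if best is None or np.linalg.norm(rv)<np.linalg.norm(best[1]):best=(Rt,rv)
    Rt,rv=best;tcp=np.array(xyz)-Rt.apply([0,0,r.grip_depth])
    return np.round(Rc.inv().apply(tcp-s['tool_pos']),4),np.round(rv,3)
E
python3 - <<'E'
from pl import *
T,S=cv2.imread("pics/top0.png")[:,:,::-1].copy(),cv2.imread("pics/side0.png")[:,:,::-1].copy()
for z in(.0595,.066):
    P=[]
    for c in("green","blue","yellow","red"):
        a,n=blobs("top",T,c,BOX["top"]);P.append(onplane("top",a,z))
        b,k=blobs("side",S,c,BOX["side"]);print(c,a,n,k,P[-1],tri(a,b))
    m,R,e=fit(np.array(P));print("old",m,np.arctan2(R[1,0],R[0,0]),(e@R*1000).round(1).tolist())
lab=np.array([(203,402),(257,308),(310,215),(365,122)])/3.5+[105,155]
flo=np.array([((131,375),(255,438)),((192,276),(310,341)),((246,186),(364,250)),((304,93),(422,157))]).mean(1)/3.5+[105,155]
for n,q,z in(("lab",lab,.032),("clipfloor",flo,.046)):
    m,R,e=fit(np.array([onplane("top",a,z) for a in q]));yaw=np.arctan2(R[1,0],R[0,0])
    print("new",n,m,yaw,(e@R*1000).round(1).tolist())
    print([ (m+R@[0,y]).round(4).tolist() for y in(.096,.032,-.032,-.096)])
    print(proj("side",np.array([[*(m+R@[0,y]),.033] for y in(.096,.032,-.032,-.096)])).round(1).tolist())
g=onplane("top",blobs("top",T,"green",BOX["top"])[0],.0595);print(delta([g[0],g[1],.15],.245))
E
```

```text
green [386.31538462 242.08076923] 260 267 [ 0.50193202 -0.14995223  0.0595    ] [ 0.50353774 -0.15060293  0.06690051]
blue [415.16666667 231.28888889] 270 298 [ 0.52461505 -0.2095457   0.0595    ] [ 0.52603474 -0.20996429  0.06719824]
yellow [444.27956989 221.72759857] 279 338 [ 0.5448421  -0.26989784  0.0595    ] [ 0.54603495 -0.27007744  0.06711851]
red [474.89965398 215.43944637] 289 385 [ 0.55834992 -0.33347609  0.0595    ] [ 0.55890773 -0.33280801  0.06799511]
old [ 0.53243477 -0.24071797] 0.30074663611836366 [[2.2, 0.3], [-1.8, -0.1], [-3.2, -0.5], [2.7, 0.3]]
green [386.31538462 242.08076923] 260 267 [ 0.50136742 -0.14910872  0.066     ] [ 0.50353774 -0.15060293  0.06690051]
blue [415.16666667 231.28888889] 270 298 [ 0.52392977 -0.20838513  0.066     ] [ 0.52603474 -0.20996429  0.06719824]
yellow [444.27956989 221.72759857] 279 338 [ 0.5440492  -0.26841618  0.066     ] [ 0.54603495 -0.27007744  0.06711851]
red [474.89965398 215.43944637] 289 385 [ 0.55748515 -0.33165616  0.066     ] [ 0.55890773 -0.33280801  0.06799511]
old [ 0.53170789 -0.23939155] 0.3007466361183639 [[2.2, 0.8], [-1.8, 0.1], [-3.2, -0.6], [2.7, -0.2]]
new lab [0.52783095 0.26681731] 1.0711794181447696 [[0.1, -0.3], [-0.0, -0.2], [-0.4, -0.3], [0.3, 0.8]]
[[0.4436, 0.3128], [0.4997, 0.2821], [0.5559, 0.2515], [0.6121, 0.2208]]
[[221.2, 182.1], [247.8, 180.0], [274.1, 178.0], [300.0, 176.0]]
new clipfloor [0.52469209 0.26727415] 1.052160297879476 [[0.3, -1.3], [-0.2, 1.3], [-0.5, -0.6], [0.4, 0.6]]
[[0.4413, 0.3149], [0.4969, 0.2831], [0.5525, 0.2514], [0.6081, 0.2197]]
[[219.9, 182.0], [246.6, 180.3], [272.9, 178.5], [298.9, 176.9]]
(array([-0.5236, -0.6131,  0.1077]), array([-0.002, -0.   , -0.557]))
```

```bash
python3 steer.py '[[0.52,-0.05,-0.06,0.01,0,0,-0.05],[0.52,-0.26,-0.3,0.05,0,0,-0.55],[0.52,-0.26,-0.3,0.05,0,0,-0.55],[0.52,-0.26,-0.3,0.05,0,0,-0.55],[0.52,-0.26,-0.3,0.05,0,0,-0.55],[0.52,-0.26,-0.3,0.05,0,0,-0.55],[0.52,-0.26,-0.3,0.05,0,0,-0.55],[0.52,-0.26,-0.3,0.05,0,0,-0.55],[0.52,-0.26,-0.3,0.05,0,0,-0.55],[0.52,-0.26,-0.3,0.05,0,0,-0.55]]' 30
python3 -c "
from pl import *
print(delta([.502,-.150,.13],.29),r.get_state()['q'].round(2))"
```

```text
clock: 1.1
tool_pos: [0.3476, 0.2286, 0.1886]
eef_rot: [-0.117, 0.993, -0.0, -0.0]
contact_force: [0.2, 0.7, -0.1]
opening: 0.521
finger_force: 0.0
(array([-0.0621, -0.4042,  0.0773]), array([-0.   , -0.   , -0.055])) [-0.46  0.54 -0.36  2.22  0.42  0.45  0.65]
```

```bash
python3 steer.py '[[0.52,-0.062,-0.404,0.077,0,0,-0.055],[0.52,-0.062,-0.404,0.077,0,0,-0.055],[0.52,-0.062,-0.404,0.077,0,0,-0.055],[0.52,-0.062,-0.404,0.077,0,0,-0.055],[0.52,-0.062,-0.404,0.077,0,0,-0.055],[0.52,-0.062,-0.404,0.077,0,0,-0.055],[0.52,-0.062,-0.404,0.077,0,0,-0.055],[0.52,-0.062,-0.404,0.077,0,0,-0.055],[0.52,-0.062,-0.404,0.077,0,0,-0.055],[0.52,-0.062,-0.404,0.077,0,0,-0.055]]'
python3 -c "
from pl import *
cv2.imwrite('pics/t1.png',cv2.resize(np.hstack([snapshot('top')[170:300,330:510,::-1],snapshot('side')[230:360,290:470,::-1]]),None,fx=2.2,fy=2.2))
print(delta([.502,-.150,.06],.29),r.get_state()['q'].round(2))"
```

```text
clock: 2.1
tool_pos: [0.5044, -0.1495, 0.1111]
eef_rot: [-0.145, 0.99, -0.0, 0.001]
contact_force: [-0.2, -0.1, 1.2]
opening: 0.522
finger_force: 0.0
(array([ 0.0027, -0.004 ,  0.0705]), array([0.002, 0.001, 0.006])) [ 0.45  0.79 -0.43  1.97  0.63  0.52  1.44]
```

View pics/t1.png

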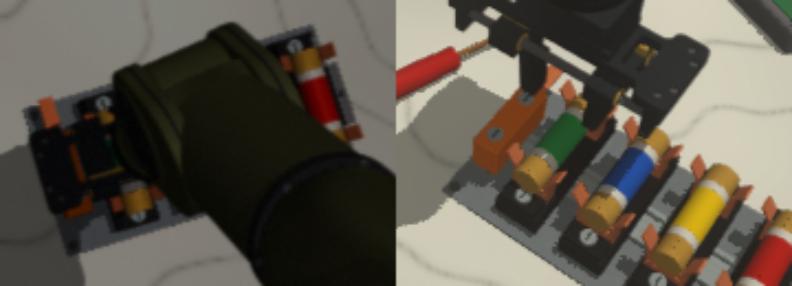

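The fingers straddle the green fuse: green is at about (550,140) in the side half, with one finger just beside the orange terminal. I'll go down slowly and grip slightly high.

```bash
python3 steer.py '[[0.52,0.002,-0.004,0.02,0,0,0.005],[0.52,0.002,-0.004,0.03,0,0,0.005],[0.52,0.002,-0.004,0.04,0,0,0.005],[0.52,0.002,-0.004,0.05,0,0,0.005],[0.52,0.002,-0.004,0.058,0,0,0.005],[0.52,0.002,-0.004,0.065,0,0,0.005],[0.52,0.002,-0.004,0.065,0,0,0.005]]'
python3 -c "
from pl import *
print(delta([.502,-.150,.065],.29))"
```

```text
clock: 2.9
tool_pos: [0.5015, -0.1525, 0.0458]
eef_rot: [-0.144, 0.99, 0.0, -0.001]
contact_force: [-0.1, 0.4, -0.0]
opening: 0.521
finger_force: 0.0
(array([-0.0012,  0.0023, -0.0005]), array([ 0.001, -0.001, -0.001]))
```

```bash
python3 steer.py '[[0.0,0,0.001,0,0,0,0],[0.0,0,0.001,0,0,0,0],[0.0,0,0.001,0,0,0,0],[0.0,0,0.001,0,0,0,0],[0.0,0,0.001,0,0,0,0],[0.0,0,0.001,-0.01,0,0,0],[0.0,0,0.001,-0.03,0,0,0],[0.0,0,0.001,-0.06,0,0,0],[0.0,0,0.001,-0.08,0,0,0],[0.0,0,0.001,-0.08,0,0,0]]' 30
python3 -c "
from pl import *
cv2.imwrite('pics/t2.png',cv2.resize(snapshot('side')[180:380,270:480,::-1],None,fx=2,fy=2))
print(delta([.444,.313,.15],1.065))"
```

```text
clock: 3.9
tool_pos: [0.5032, -0.1522, 0.1294]
eef_rot: [-0.143, 0.99, -0.001, 0.002]
contact_force: [0.4, 0.0, -0.6]
opening: 0.296
finger_force: 30.0
(array([-0.0761,  0.4627, -0.0038]), array([-0.002,  0.002, -0.777]))
```

View pics/t2.png

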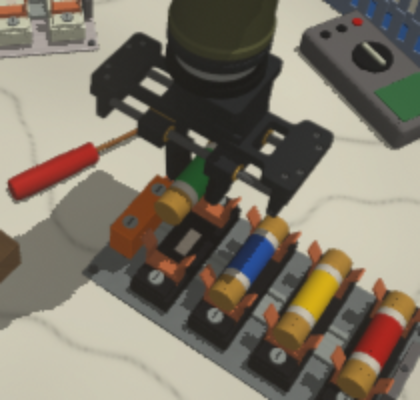

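Green is held; the old place at (185,240) is empty.

```bash
python3 steer.py '[[0,-0.01,0.04,-0.004,0,0,-0.1],[0,-0.076,0.463,-0.004,0,0,-0.777],[0,-0.076,0.463,-0.004,0,0,-0.777],[0,-0.076,0.463,-0.004,0,0,-0.777],[0,-0.076,0.463,-0.004,0,0,-0.777],[0,-0.076,0.463,-0.004,0,0,-0.777],[0,-0.076,0.463,-0.004,0,0,-0.777],[0,-0.076,0.463,-0.004,0,0,-0.777],[0,-0.076,0.463,-0.004,0,0,-0.777],[0,-0.076,0.463,-0.004,0,0,-0.777]]'
python3 -c "
from pl import *
print(delta([.444,.313,.11],1.065),r.get_state()['q'].round(2))"
```

```text
clock: 4.95
tool_pos: [0.4408, 0.3187, 0.13]
eef_rot: [-0.51, 0.86, 0.002, 0.0]
contact_force: [0.8, -0.4, -0.7]
opening: 0.298
finger_force: 30.0
(array([ 0.0035, -0.0057,  0.0387]), array([0.003, 0.002, 0.005])) [-0.36  0.8  -0.59  1.9   0.7   0.66  1.25]
```

```bash
python3 steer.py '[[0,0.002,-0.003,0.02,0,0,0.005],[0,0.002,-0.003,0.035,0,0,0.005],[0,0.002,-0.003,0.035,0,0,0.005],[0,0.002,-0.003,0.035,0,0,0.005],[0,0.002,-0.003,0.035,0,0,0.005]]'
python3 -c "
from pl import *
print(delta([.444,.313,.065],1.065))
a=snapshot('side');b=snapshot('top');G,_=blobs('side',a,'green',(185,100,330,220));g,_=blobs('top',b,'green',(90,230,230,330));print(G,g,onplane('side',G,.11))
cv2.imwrite('pics/t3.png',cv2.resize(np.hstack([b[200:330,100:260,::-1],a[100:230,170:330,::-1]]),None,fx=2.4,fy=2.4))"
```

```text
clock: 5.45
tool_pos: [0.4447, 0.3106, 0.096]
eef_rot: [-0.506, 0.863, 0.0, 0.0]
contact_force: [0.7, -0.0, -0.8]
opening: 0.298
finger_force: 30.0
(array([-0.0017,  0.0018,  0.0497]), array([ 0.   ,  0.   , -0.005]))Traceback (most recent call last):
  File "<string>", line 4, in <module>
    a=snapshot('side');b=snapshot('top');G,_=blobs('side',a,'green',(185,100,330,220));g,_=blobs('top',b,'green',(90,230,230,330));print(G,g,onplane('side',G,.11))
                                                                                               ~~~~~^^^^^^^^^^^^^^^^^^^^^^^^^^^^^^^^^^
  File "h.py", line 22, in blobs
    N,_,st,ce=cv2.connectedComponentsWithStats(m);i=1+np.argmax(st[1:,4])
                                                      ~~~~~~~~~^^^^^^^^^^
    return _wrapfunc(a, 'argmax', axis=axis, out=out, **kwds)
    return bound(*args, **kwds)
ValueError: attempt to get argmax of an empty sequence
```

```bash
python3 steer.py '[[0,-0.001,0.002,0.01,0,0,-0.005],[0,-0.001,0.002,0.01,0,0,-0.005],[0,-0.001,0.002,0.01,0,0,-0.005]]'
python3 -c "
from pl import *
print(delta([.444,.313,.065],1.065))
a=snapshot('side');b=snapshot('top')
cv2.imwrite('pics/t3.png',cv2.resize(np.hstack([b[200:330,100:260,::-1],a[100:230,170:330,::-1]]),None,fx=2.4,fy=2.4))"
```

```text
clock: 5.85
tool_pos: [0.4431, 0.3122, 0.0854]
eef_rot: [-0.508, 0.861, -0.0, -0.0]
contact_force: [-0.4, -0.1, -1.2]
opening: 0.298
finger_force: 30.0
(array([-0.0011, -0.0004,  0.0391]), array([ 0.   , -0.001,  0.   ]))
```

View pics/t3.png

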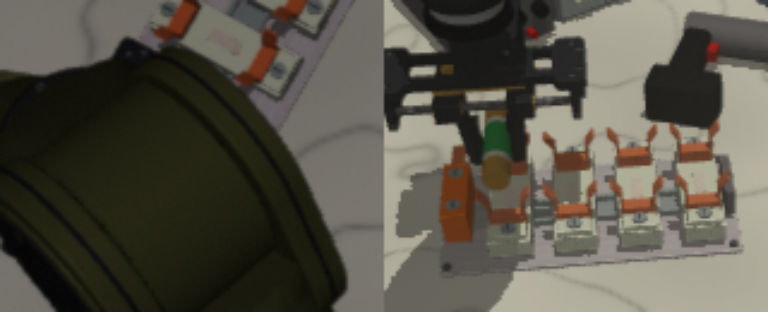

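The fuse sits over place 1: its near cap is at (497,175), between the lips at (480,195) and (525,190).

```bash
python3 steer.py '[[0,-0.001,0,0.01,0,0,0],[0,-0.001,0,0.015,0,0,0],[0,-0.001,0,0.02,0,0,0],[0,-0.001,0,0.025,0,0,0],[0,-0.001,0,0.029,0,0,0],[0,-0.001,0,0.029,0,0,0]]'
python3 -c "
from pl import *
print(delta([.444,.313,.065],1.065))
a=snapshot('side')
print(proj('side',[[.444,.313,.07]]))
cv2.imwrite('pics/t4.png',cv2.resize(a[130:230,180:330,::-1],None,fx=4,fy=4))"
```

```text
clock: 6.55
tool_pos: [0.4436, 0.313, 0.0561]
eef_rot: [-0.508, 0.861, -0.0, -0.0]
contact_force: [0.8, 0.1, -1.5]
opening: 0.298
finger_force: 30.0
(array([-0.0002, -0.0004,  0.0098]), array([ 0.   , -0.001,  0.   ]))
[[218.77621887 170.22250032]]
```

View pics/t4.png

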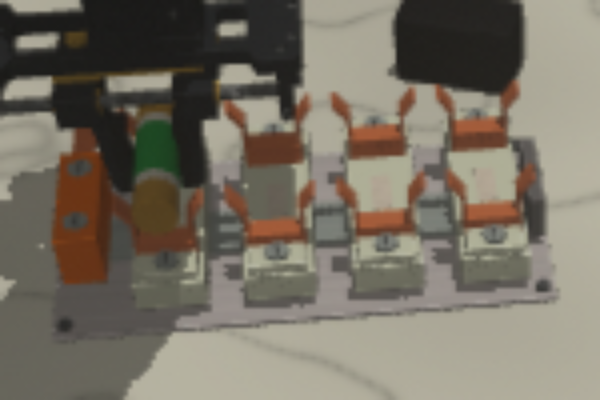

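Near cap is centred at about (155,200), and the clip lips at (118..200), so the fuse is about 2 mm toward the orange terminal. I'll shift it and set it down.

```bash
python3 steer.py '[[0,0,-0.002,0.003,0,0,0],[0,0,-0.002,0.006,0,0,0],[0,0,-0.002,0.008,0,0,0],[0,0,-0.002,0.0095,0,0,0],[0,0,-0.002,0.0095,0,0,0],[0,0,-0.002,0.0095,0,0,0]]'
```

```text
clock: 7.2
tool_pos: [0.4456, 0.3123, 0.0472]
eef_rot: [-0.508, 0.861, 0.0, 0.0]
contact_force: [-0.1, -0.7, -1.8]
opening: 0.299
finger_force: 30.0
```

```bash
python3 steer.py '[[0,0,0,0.001,0,0,0],[0,0,0,0.002,0,0,0],[0,0,0,0.002,0,0,0]]'
```

```text
clock: 7.5
tool_pos: [0.4457, 0.3124, 0.0468]
eef_rot: [-0.508, 0.861, -0.0, 0.001]
contact_force: [-2.2, -2.8, 14.0]
opening: 0.298
finger_force: 30.0
```

```bash
python3 steer.py '[[0.52,0,0,0,0,0,0],[0.52,0,0,0,0,0,0],[0.52,0,0,0,0,0,0],[0.52,0,0,-0.01,0,0,0],[0.52,0,0,-0.04,0,0,0],[0.52,0,0,-0.08,0,0,0],[0.52,0,0,-0.08,0,0,0]]'
python3 -c "
from pl import *
print(delta([.5255,-.2105,.14],.29))
a=snapshot('side')
print(blobs('side',a,'green',(185,150,330,220)),proj('side',[[.444,.313,.067]]))
cv2.imwrite('pics/t5.png',cv2.resize(a[130:230,180:330,::-1],None,fx=4,fy=4))"
```

```text
clock: 8.2
tool_pos: [0.4474, 0.3147, 0.1298]
eef_rot: [-0.508, 0.862, 0.001, 0.004]
contact_force: [0.3, 1.0, -0.1]
opening: 0.521
finger_force: 0.0
(array([ 0.4217, -0.3228,  0.0057]), array([0.001, 0.008, 0.775]))
(array([220.37391304, 169.31304348]), np.int32(115)) [[218.98466235 171.19979566]]
```

View pics/t5.png

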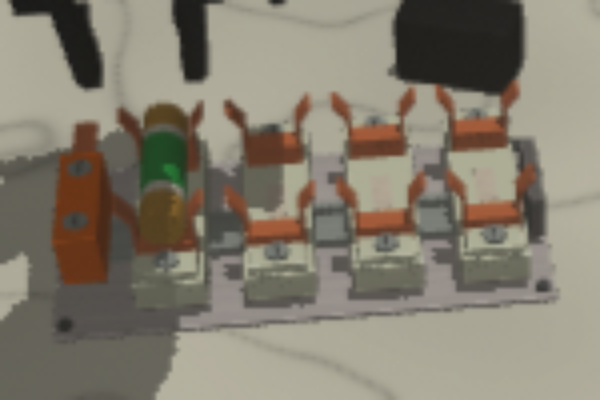

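Green is seated in both clips of place 1: caps at (165,115) and (160,215).

```bash
python3 steer.py '[[0.52,0.42,-0.322,0.006,0,0,0.775],[0.52,0.42,-0.322,0.006,0,0,0.775],[0.52,0.42,-0.322,0.006,0,0,0.775],[0.52,0.42,-0.322,0.006,0,0,0.775],[0.52,0.42,-0.322,0.006,0,0,0.775],[0.52,0.42,-0.322,0.006,0,0,0.775],[0.52,0.42,-0.322,0.006,0,0,0.775],[0.52,0.42,-0.322,0.006,0,0,0.775],[0.52,0.42,-0.322,0.006,0,0,0.775],[0.52,0.42,-0.322,0.006,0,0,0.775]]'
python3 steer.py '[[0.52,0,0,0,0,0,0],[0.52,0,0,0,0,0,0]]'
python3 -c "
from pl import *
print(delta([.5255,-.210,.064],.29))"
```

```text
clock: 9.25
tool_pos: [0.5188, -0.1843, 0.1188]
eef_rot: [-0.145, 0.989, 0.0, -0.001]
contact_force: [0.3, 0.7, -0.4]
opening: 0.524
finger_force: 0.0
clock: 9.45
tool_pos: [0.5186, -0.1837, 0.1186]
eef_rot: [-0.143, 0.99, 0.0, -0.001]
contact_force: [0.8, 1.0, 0.1]
opening: 0.522
finger_force: 0.0
(array([ 0.0008, -0.0273,  0.0733]), array([ 0.001, -0.001, -0.004]))
```

```bash
python3 steer.py '[[0.52,0.001,-0.027,0.01,0,0,-0.004],[0.52,0.001,-0.027,0.02,0,0,-0.004],[0.52,0.001,-0.027,0.035,0,0,-0.004],[0.52,0.001,-0.027,0.05,0,0,-0.004],[0.52,0.001,-0.027,0.062,0,0,-0.004],[0.52,0.001,-0.027,0.073,0,0,-0.004],[0.52,0.001,-0.027,0.073,0,0,-0.004]]'
python3 steer.py '[[0,0,0,0,0,0,0],[0,0,0,0,0,0,0],[0,0,0,0,0,0,0],[0,0,0,0,0,0,0],[0,0,0,0,0,0,0]]'
python3 steer.py '[[0,0,0,-0.01,0,0,0],[0,0,0,-0.03,0,0,0],[0,0,0,-0.06,0,0,0],[0,0,0,-0.08,0,0,0],[0,0,0,-0.08,0,0,0],[0,0,0,-0.08,0,0,0]]'
python3 -c "
from pl import *
print(delta([.502,.281,.14],1.065))
cv2.imwrite('pics/t6.png',cv2.resize(snapshot('side')[180:380,270:480,::-1],None,fx=2,fy=2))"
```

```text
clock: 10.15
tool_pos: [0.5254, -0.207, 0.0451]
eef_rot: [-0.147, 0.989, 0.001, -0.001]
contact_force: [-0.2, 0.2, 0.2]
opening: 0.517
finger_force: 0.0
clock: 10.65
tool_pos: [0.5268, -0.2085, 0.0471]
eef_rot: [-0.146, 0.989, -0.0, 0.001]
contact_force: [0.5, 0.6, 3.5]
opening: 0.301
finger_force: 30.0
clock: 11.25
tool_pos: [0.526, -0.2086, 0.1266]
eef_rot: [-0.146, 0.989, -0.0, -0.0]
contact_force: [0.3, 0.7, -2.3]
opening: 0.295
finger_force: 30.0
(array([-0.1189,  0.4755,  0.0052]), array([-0.   , -0.   , -0.771]))
```

View pics/t6.png

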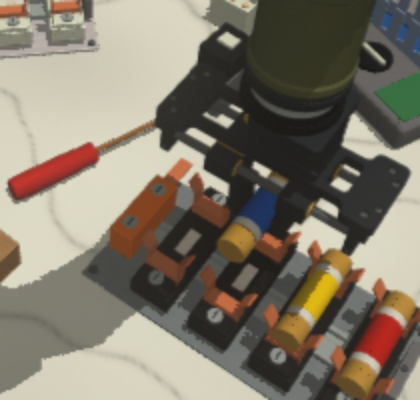

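Blue is held and clear of its clips, at about (255,220).

```bash
python3 steer.py '[[0,-0.01,0.04,0.005,0,0,-0.1],[0,-0.119,0.475,0.005,0,0,-0.771],[0,-0.119,0.475,0.005,0,0,-0.771],[0,-0.119,0.475,0.005,0,0,-0.771],[0,-0.119,0.475,0.005,0,0,-0.771],[0,-0.119,0.475,0.005,0,0,-0.771],[0,-0.119,0.475,0.005,0,0,-0.771],[0,-0.119,0.475,0.005,0,0,-0.771],[0,-0.119,0.475,0.005,0,0,-0.771],[0,-0.119,0.475,0.005,0,0,-0.771]]'
python3 steer.py '[[0,0,0,0,0,0,0],[0,0,0,0,0,0,0]]'
python3 -c "
from pl import *
print(delta([.502,.281,.075],1.065))"
```

```text
clock: 12.3
tool_pos: [0.5012, 0.2824, 0.1201]
eef_rot: [-0.508, 0.861, -0.0, -0.001]
contact_force: [0.7, -0.3, -2.2]
opening: 0.298
finger_force: 30.0
clock: 12.5
tool_pos: [0.5011, 0.2818, 0.1202]
eef_rot: [-0.509, 0.861, 0.0, -0.001]
contact_force: [0.1, -1.2, -0.2]
opening: 0.301
finger_force: 30.0
(array([ 0.0001, -0.0012,  0.0639]), array([ 0.001, -0.002,  0.003]))
```

```bash
python3 steer.py '[[0,0,-0.001,0.015,0,0,0.003],[0,0,-0.001,0.03,0,0,0.003],[0,0,-0.001,0.045,0,0,0.003],[0,0,-0.001,0.055,0,0,0.003],[0,0,-0.001,0.064,0,0,0.003],[0,0,-0.001,0.064,0,0,0.003]]'
python3 -c "
from pl import *
a=snapshot('side')
print(delta([.502,.281,.065],1.065))
cv2.imwrite('pics/t7.png',cv2.resize(a[130:230,180:330,::-1],None,fx=4,fy=4))"
```

```text
clock: 13.1
tool_pos: [0.5026, 0.2798, 0.0561]
eef_rot: [-0.507, 0.862, 0.0, -0.001]
contact_force: [1.0, -0.0, -1.9]
opening: 0.296
finger_force: 30.0
(array([-0.0003,  0.0014,  0.0107]), array([ 0.001, -0.001, -0.003]))
```

View pics/t7.png

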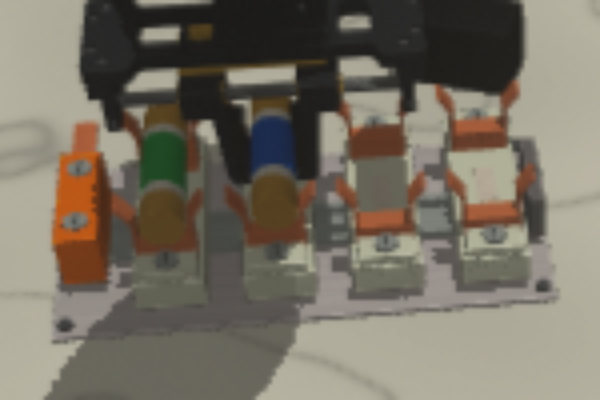

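Blue cap at (274,200) is centred between the lips at (228) and (313).

```bash
python3 steer.py '[[0,0,0,0.003,0,0,0],[0,0,0,0.006,0,0,0],[0,0,0,0.008,0,0,0],[0,0,0,0.0095,0,0,0],[0,0,0,0.0105,0,0,0],[0,0,0,0.0105,0,0,0]]'
```

```text
clock: 13.75
tool_pos: [0.5027, 0.2812, 0.0471]
eef_rot: [-0.507, 0.862, 0.001, 0.0]
contact_force: [-4.7, 3.5, -1.1]
opening: 0.297
finger_force: 30.0
```

```bash
python3 steer.py '[[0,0,0.001,0.001,0,0,0],[0,0,0.001,0.0015,0,0,0],[0,0,0.001,0.0015,0,0,0]]'
```

```text
clock: 14.05
tool_pos: [0.5027, 0.2812, 0.0469]
eef_rot: [-0.507, 0.862, -0.0, 0.001]
contact_force: [-5.1, 0.4, 11.8]
opening: 0.298
finger_force: 30.0
```

Floor contact. Release and back off.

```bash
python3 steer.py '[[0.52,0,0,0,0,0,0],[0.52,0,0,0,0,0,0],[0.52,0,0,0,0,0,0],[0.52,0,0,-0.01,0,0,0],[0.52,0,0,-0.04,0,0,0],[0.52,0,0,-0.08,0,0,0],[0.52,0,0,-0.08,0,0,0]]'
python3 -c "
from pl import *
print(delta([.5455,-.270,.14],.29))
a=snapshot('side')
print([blobs('side',a,c,(185,150,330,220)) for c in('green','blue')])"
```

```text
clock: 14.75
tool_pos: [0.5048, 0.283, 0.1305]
eef_rot: [-0.506, 0.862, 0.001, 0.004]
contact_force: [-0.6, 0.8, 0.6]
opening: 0.518
finger_force: 0.0
(array([ 0.4631, -0.3051,  0.0064]), array([0.   , 0.009, 0.772]))
[(array([220.27272727, 169.04545455]), np.int32(110)), (array([247.56779661, 168.05084746]), np.int32(118))]
```

```bash
python3 steer.py '[[0.52,0.463,-0.305,0.006,0,0,0.772],[0.52,0.463,-0.305,0.006,0,0,0.772],[0.52,0.463,-0.305,0.006,0,0,0.772],[0.52,0.463,-0.305,0.006,0,0,0.772],[0.52,0.463,-0.305,0.006,0,0,0.772],[0.52,0.463,-0.305,0.006,0,0,0.772],[0.52,0.463,-0.305,0.006,0,0,0.772],[0.52,0.463,-0.305,0.006,0,0,0.772],[0.52,0.463,-0.305,0.006,0,0,0.772],[0.52,0.463,-0.305,0.006,0,0,0.772]]'
python3 steer.py '[[0.52,0,0,0,0,0,0],[0.52,0,0,0,0,0,0]]'
python3 -c "
from pl import *
print(delta([.5455,-.270,.064],.29))"
```

```text
clock: 15.8
tool_pos: [0.5384, -0.2203, 0.1193]
eef_rot: [-0.144, 0.99, 0.0, -0.001]
contact_force: [0.6, -0.2, 0.1]
opening: 0.521
finger_force: 0.0
clock: 16.0
tool_pos: [0.5383, -0.2195, 0.1191]
eef_rot: [-0.143, 0.99, 0.0, -0.001]
contact_force: [0.2, 1.5, 0.0]
opening: 0.518
finger_force: 0.0
(array([ 0.0072, -0.0505,  0.0738]), array([ 0.001, -0.002, -0.004]))
```

```bash
python3 steer.py '[[0.52,0.007,-0.05,0.0,0,0,-0.004],[0.52,0.007,-0.05,0.01,0,0,-0.004],[0.52,0.007,-0.05,0.025,0,0,-0.004],[0.52,0.007,-0.05,0.04,0,0,-0.004],[0.52,0.007,-0.05,0.055,0,0,-0.004],[0.52,0.007,-0.05,0.065,0,0,-0.004],[0.52,0.007,-0.05,0.073,0,0,-0.004],[0.52,0.007,-0.05,0.073,0,0,-0.004]]'
python3 steer.py '[[0,0,0,0,0,0,0],[0,0,0,0,0,0,0],[0,0,0,0,0,0,0],[0,0,0,0,0,0,0],[0,0,0,0,0,0,0]]'
python3 steer.py '[[0,0,0,-0.01,0,0,0],[0,0,0,-0.03,0,0,0],[0,0,0,-0.06,0,0,0],[0,0,0,-0.08,0,0,0],[0,0,0,-0.08,0,0,0],[0,0,0,-0.08,0,0,0]]'
python3 -c "
from pl import *
print(delta([.558,.250,.14],1.065))
print([blobs('side',snapshot('side'),c,(300,200,500,410)) for c in('yellow','red')])"
```

```text
clock: 16.8
tool_pos: [0.5464, -0.2671, 0.0459]
eef_rot: [-0.147, 0.989, 0.001, -0.001]
contact_force: [0.1, -0.5, 1.1]
opening: 0.521
finger_force: 0.0
clock: 17.3
tool_pos: [0.5475, -0.269, 0.0477]
eef_rot: [-0.146, 0.989, -0.001, 0.001]
contact_force: [-0.5, -2.9, 2.6]
opening: 0.299
finger_force: 30.0
clock: 17.9
tool_pos: [0.5465, -0.2672, 0.127]
eef_rot: [-0.147, 0.989, 0.0, -0.0]
contact_force: [-0.5, 0.1, -1.9]
opening: 0.298
finger_force: 30.0
(array([-0.1612,  0.4915,  0.0061]), array([ 0.001,  0.   , -0.77 ]))
[(array([434.3164557 , 301.91139241]), np.int32(316)), (array([459.69350649, 348.74025974]), np.int32(385))]
```

```bash
python3 steer.py '[[0,-0.015,0.045,0.006,0,0,-0.1],[0,-0.161,0.4915,0.006,0,0,-0.77],[0,-0.161,0.4915,0.006,0,0,-0.77],[0,-0.161,0.4915,0.006,0,0,-0.77],[0,-0.161,0.4915,0.006,0,0,-0.77],[0,-0.161,0.4915,0.006,0,0,-0.77],[0,-0.161,0.4915,0.006,0,0,-0.77],[0,-0.161,0.4915,0.006,0,0,-0.77],[0,-0.161,0.4915,0.006,0,0,-0.77],[0,-0.161,0.4915,0.006,0,0,-0.77]]'
python3 steer.py '[[0,0,0,0,0,0,0],[0,0,0,0,0,0,0]]'
python3 -c "
from pl import *
print(delta([.558,.250,.075],1.065))"
```

```text
clock: 19.0
tool_pos: [0.5571, 0.2311, 0.1197]
eef_rot: [-0.508, 0.862, 0.0, -0.001]
contact_force: [0.3, -0.8, -1.8]
opening: 0.3
finger_force: 30.0
clock: 19.2
tool_pos: [0.5567, 0.2311, 0.1199]
eef_rot: [-0.509, 0.861, 0.0, -0.001]
contact_force: [0.1, -0.3, -1.0]
opening: 0.293
finger_force: 30.0
(array([-0.0173,  0.0079,  0.0636]), array([ 0.002, -0.001,  0.003]))
```

```bash
python3 steer.py '[[0,-0.017,0.008,0,0,0,0.003],[0,-0.017,0.008,0,0,0,0.003],[0,-0.017,0.008,0.015,0,0,0.003],[0,-0.017,0.008,0.03,0,0,0.003],[0,-0.017,0.008,0.045,0,0,0.003],[0,-0.017,0.008,0.055,0,0,0.003],[0,-0.017,0.008,0.0635,0,0,0.003],[0,-0.017,0.008,0.0635,0,0,0.003]]'
python3 -c "
from pl import *
a=snapshot('side')
print(delta([.558,.250,.065],1.065))
cv2.imwrite('pics/t8.png',cv2.resize(a[130:230,180:330,::-1],None,fx=4,fy=4))"
```

```text
clock: 20.0
tool_pos: [0.5584, 0.2481, 0.0562]
eef_rot: [-0.506, 0.862, 0.0, -0.001]
contact_force: [-0.5, 0.3, -0.8]
opening: 0.3
finger_force: 30.0
(array([-0.001 ,  0.0017,  0.0108]), array([ 0.001, -0.001, -0.003]))
```

View pics/t8.png

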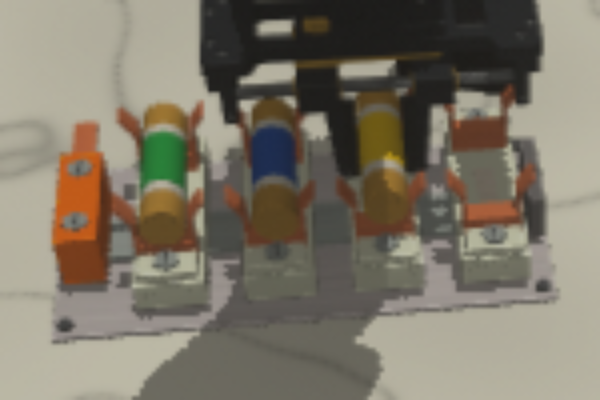

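Green and blue are seated. The yellow cap at (384,195) is between the lips at (342) and (422), a hair off centre.

```bash
python3 steer.py '[[0,-0.001,0.001,0.003,0,0,-0.003],[0,-0.001,0.001,0.006,0,0,-0.003],[0,-0.001,0.001,0.008,0,0,-0.003],[0,-0.001,0.001,0.0095,0,0,-0.003],[0,-0.001,0.001,0.011,0,0,-0.003],[0,-0.001,0.001,0.0115,0,0,-0.003],[0,-0.001,0.001,0.0115,0,0,-0.003]]'
```

```text
clock: 20.75
tool_pos: [0.5587, 0.2503, 0.0476]
eef_rot: [-0.508, 0.862, 0.0, 0.0]
contact_force: [-3.0, -1.1, 10.6]
opening: 0.296
finger_force: 30.0
```

```bash
python3 steer.py '[[0.52,0,0,0,0,0,0],[0.52,0,0,0,0,0,0],[0.52,0,0,0,0,0,0],[0.52,0,0,-0.01,0,0,0],[0.52,0,0,-0.04,0,0,0],[0.52,0,0,-0.08,0,0,0],[0.52,0,0,-0.08,0,0,0]]'
python3 -c "
from pl import *
print(delta([.5585,-.333,.14],.29))
a=snapshot('side')
print([blobs('side',a,c,(185,150,330,220)) for c in('green','blue','yellow')])"
```

```text
clock: 21.45
tool_pos: [0.5616, 0.2522, 0.1316]
eef_rot: [-0.507, 0.862, 0.001, 0.005]
contact_force: [-0.6, 0.4, 0.1]
opening: 0.52
finger_force: 0.0
(array([ 0.5132, -0.2814,  0.0069]), array([-0.   ,  0.01 ,  0.774]))
[(array([220.41322314, 169.19008264]), np.int32(121)), (array([247.38938053, 167.82300885]), np.int32(113)), (array([274.57480315, 166.39370079]), np.int32(127))]
```

```bash
python3 steer.py '[[0.52,0.513,-0.281,0.007,0,0,0.774],[0.52,0.513,-0.281,0.007,0,0,0.774],[0.52,0.513,-0.281,0.007,0,0,0.774],[0.52,0.513,-0.281,0.007,0,0,0.774],[0.52,0.513,-0.281,0.007,0,0,0.774],[0.52,0.513,-0.281,0.007,0,0,0.774],[0.52,0.513,-0.281,0.007,0,0,0.774],[0.52,0.513,-0.281,0.007,0,0,0.774],[0.52,0.513,-0.281,0.007,0,0,0.774],[0.52,0.513,-0.281,0.007,0,0,0.774]]'
python3 steer.py '[[0.52,0,0,0,0,0,0],[0.52,0,0,0,0,0,0]]'
python3 -c "
from pl import *
print(delta([.5585,-.333,.064],.29))"
```

```text
clock: 22.5
tool_pos: [0.5552, -0.2525, 0.1193]
eef_rot: [-0.145, 0.989, 0.0, -0.001]
contact_force: [0.8, 0.1, 0.5]
opening: 0.517
finger_force: 0.0
clock: 22.7
tool_pos: [0.555, -0.2521, 0.119]
eef_rot: [-0.143, 0.99, 0.0, -0.001]
contact_force: [-0.1, 0.5, -0.5]
opening: 0.517
finger_force: 0.0
(array([ 0.0194, -0.0786,  0.0737]), array([ 0.001, -0.002, -0.004]))
```

```bash
python3 steer.py '[[0.52,0.019,-0.0785,0.0,0,0,-0.004],[0.52,0.019,-0.0785,0.0,0,0,-0.004],[0.52,0.019,-0.0785,0.01,0,0,-0.004],[0.52,0.019,-0.0785,0.025,0,0,-0.004],[0.52,0.019,-0.0785,0.04,0,0,-0.004],[0.52,0.019,-0.0785,0.055,0,0,-0.004],[0.52,0.019,-0.0785,0.065,0,0,-0.004],[0.52,0.019,-0.0785,0.073,0,0,-0.004],[0.52,0.019,-0.0785,0.073,0,0,-0.004]]'
python3 steer.py '[[0,0,0,0,0,0,0],[0,0,0,0,0,0,0],[0,0,0,0,0,0,0],[0,0,0,0,0,0,0],[0,0,0,0,0,0,0]]'
python3 steer.py '[[0,0,0,-0.01,0,0,0],[0,0,0,-0.03,0,0,0],[0,0,0,-0.06,0,0,0],[0,0,0,-0.08,0,0,0],[0,0,0,-0.08,0,0,0],[0,0,0,-0.08,0,0,0]]'
python3 -c "
from pl import *
print(delta([.614,.219,.14],1.065))
print(blobs('side',snapshot('side'),'red',(300,200,500,410)))"
```

```text
clock: 23.6
tool_pos: [0.5599, -0.3303, 0.0458]
eef_rot: [-0.147, 0.989, 0.001, -0.001]
contact_force: [0.7, -0.1, 0.1]
opening: 0.519
finger_force: 0.0
clock: 24.1
tool_pos: [0.561, -0.3319, 0.0478]
eef_rot: [-0.146, 0.989, -0.001, 0.001]
contact_force: [0.3, -1.9, 3.3]
opening: 0.299
finger_force: 30.0
clock: 24.7
tool_pos: [0.56, -0.3305, 0.1269]
eef_rot: [-0.147, 0.989, 0.0, -0.0]
contact_force: [-0.2, -0.5, -0.8]
opening: 0.298
finger_force: 30.0
(array([-0.2112,  0.5102,  0.0059]), array([ 0.001, -0.   , -0.77 ]))
(array([469.82162162, 325.7027027 ]), np.int32(370))
```

```bash
python3 steer.py '[[0,-0.018,0.045,0.006,0,0,-0.1],[0,-0.211,0.51,0.006,0,0,-0.77],[0,-0.211,0.51,0.006,0,0,-0.77],[0,-0.211,0.51,0.006,0,0,-0.77],[0,-0.211,0.51,0.006,0,0,-0.77],[0,-0.211,0.51,0.006,0,0,-0.77],[0,-0.211,0.51,0.006,0,0,-0.77],[0,-0.211,0.51,0.006,0,0,-0.77],[0,-0.211,0.51,0.006,0,0,-0.77],[0,-0.211,0.51,0.006,0,0,-0.77]]'
python3 steer.py '[[0,0,0,0,0,0,0],[0,0,0,0,0,0,0]]'
python3 -c "
from pl import *
print(delta([.614,.219,.075],1.065))"
```

```text
clock: 25.75
tool_pos: [0.6081, 0.1666, 0.1194]
eef_rot: [-0.508, 0.862, 0.0, -0.002]
contact_force: [0.4, -0.1, -0.7]
opening: 0.297
finger_force: 30.0
clock: 25.95
tool_pos: [0.6078, 0.1667, 0.1197]
eef_rot: [-0.509, 0.861, 0.001, -0.001]
contact_force: [0.3, -0.7, -1.6]
opening: 0.302
finger_force: 30.0
(array([-0.0489,  0.0197,  0.0633]), array([ 0.002, -0.002,  0.003]))
```

```bash
python3 steer.py '[[0,-0.049,0.021,0,0,0,0.0],[0,-0.049,0.021,0,0,0,0.0],[0,-0.049,0.021,0,0,0,0.0],[0,-0.049,0.021,0.015,0,0,0.0],[0,-0.049,0.021,0.03,0,0,0],[0,-0.049,0.021,0.045,0,0,0.0],[0,-0.049,0.021,0.055,0,0,0.0],[0,-0.049,0.021,0.063,0,0,0],[0,-0.049,0.021,0.063,0,0,0]]'
python3 -c "
from pl import *
a=snapshot('side')
print(delta([.614,.219,.065],1.065))
cv2.imwrite('pics/t9.png',cv2.resize(a[130:230,180:330,::-1],None,fx=4,fy=4))"
```

```text
clock: 26.85
tool_pos: [0.6139, 0.2176, 0.0566]
eef_rot: [-0.507, 0.862, 0.0, -0.001]
contact_force: [0.4, 0.5, -1.0]
opening: 0.294
finger_force: 30.0
(array([-0.0006,  0.0008,  0.0113]), array([ 0.001, -0.001, -0.001]))
```

View pics/t9.png

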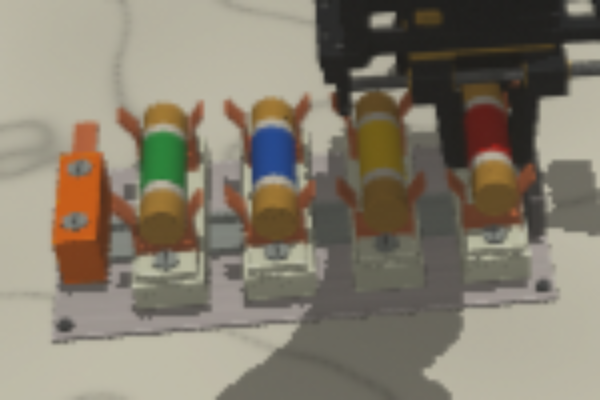

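Green, blue and yellow are seated. The red cap at (495,190) is between the lips at (450) and (532).

```bash
python3 steer.py '[[0,-0.0005,0.001,0.003,0,0,0],[0,-0.0005,0.001,0.006,0,0,0],[0,-0.0005,0.001,0.008,0,0,0],[0,-0.0005,0.001,0.0095,0,0,0],[0,-0.0005,0.001,0.011,0,0,0],[0,-0.0005,0.001,0.0118,0,0,0],[0,-0.0005,0.001,0.0118,0,0,0]]'
```

```text
clock: 27.6
tool_pos: [0.6141, 0.2191, 0.0478]
eef_rot: [-0.507, 0.862, -0.0, 0.0]
contact_force: [-1.8, -2.1, 6.8]
opening: 0.294
finger_force: 30.0
```

Touching down; release, lift and move away to get a clear top view.

```bash
python3 steer.py '[[0.52,0,0,0,0,0,0],[0.52,0,0,0,0,0,0],[0.52,0,0,0,0,0,0],[0.52,0,0,-0.01,0,0,0],[0.52,0,0,-0.04,0,0,0],[0.52,0,0,-0.08,0,0,0],[0.52,0,0,-0.12,0,0,0]]'
python3 steer.py '[[0.52,0.4,-0.2,0,0,0,0],[0.52,0.4,-0.2,0,0,0,0],[0.52,0.4,-0.2,0,0,0,0],[0.52,0.4,-0.2,0,0,0,0],[0.52,0.4,-0.2,0,0,0,0],[0.52,0.4,-0.2,0,0,0,0],[0.52,0.4,-0.2,0,0,0,0],[0.52,0.4,-0.2,0,0,0,0],[0.52,0.4,-0.2,0,0,0,0],[0.52,0.4,-0.2,0,0,0,0]]'
python3 -c "
from pl import *
T=snapshot('top');S=snapshot('side')
m=np.array([.528,.2665]);R=np.array([[np.cos(1.065),-np.sin(1.065)],[np.sin(1.065),np.cos(1.065)]])
for c in('green','blue','yellow','red'):
    a,n=blobs('top',T,c,(105,155,255,325));b,k=blobs('side',S,c,(185,150,330,220))
    print(c,n,k,(R.T@(onplane('top',a,.0595)[:2]-m)).round(4),(R.T@(tri(a,b)[:2]-m)).round(4),tri(a,b)[2].round(4))
cv2.imwrite('pics/end.png',np.hstack([cv2.resize(T[155:325,105:255,::-1],(500,567)),cv2.resize(S[140:220,185:325,::-1],(280,160)).repeat(1,0) if 0 else np.vstack([cv2.resize(S[140:220,185:325,::-1],(280,160)),np.zeros((407,280,3),np.uint8)])]))"
```

```text
clock: 28.3
tool_pos: [0.6136, 0.2191, 0.1679]
eef_rot: [-0.508, 0.862, 0.0, -0.0]
contact_force: [0.4, 0.2, -0.0]
opening: 0.518
finger_force: 0.0
clock: 29.3
tool_pos: [0.5929, -0.2385, 0.1657]
eef_rot: [-0.501, 0.865, -0.002, -0.002]
contact_force: [-0.3, 0.3, -0.2]
opening: 0.52
finger_force: 0.0
green 258 124 [0.004  0.0967] [0.0014 0.0938] 0.0713
blue 261 118 [0.0016 0.0318] [-0.0012  0.0299] 0.0716
yellow 276 127 [ 0.0009 -0.0322] [-0.0019 -0.0337] 0.0714
red 267 129 [-0.0001 -0.0959] [-0.0032 -0.0963] 0.0725
```

View pics/end.png

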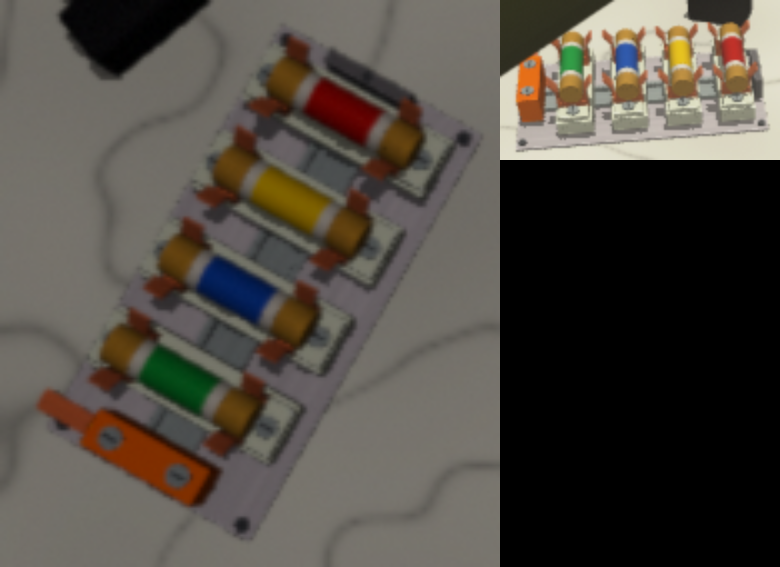

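All four fuses lie parallel in place order: green at (180,380) next to the orange terminal, then blue, yellow and red. They are within about 4 mm lengthways and at equal heights, so I'm handing in.

```bash
python3 -c "
from plant import r, snapshot, camera_params
print(r.finish_job())"
```

```text
the job is handed in; nothing more can be done
None
```

All four fuses are seated and released in the new rail in the old order from the orange terminal (green, blue, yellow, red), about 4 mm or less off centre lengthways in the last pictures; I handed the job in at about 29 s, and no verdict came back.

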